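# Spin the tomato drainer and park its spout tab at the arrow

## Robot

A 6-joint arm with a two-finger parallel gripper is mounted at the origin on the work surface. World frame = base frame: x ahead of the robot, y to its left, z up, the work surface at z = 0. Lengths are in m, angles in rad, forces in N, time in s.
With the tool pointing down it reaches from about 0.35 to 0.975 m from the base axis. Payload 4.9 kg.
Tool frame: the origin (TCP) lies at the very end of the fingers, on their centre line; the grasp point (between the pads) lies 19 mm behind it; z points along the fingers, y is the line along which they close (so a half turn about z gives the same grasp; the last joint's range is limited). The gripper opens to 85 mm and grips with 20 to 120 N. Pads are 22 mm wide; open, the fingers measure 114 mm over their backs; the gripper's body (76 mm by 85 mm) begins 54 mm behind the grasp point. The pads swing forward as they close: fully open they stand 13 mm farther back than shut.
Start: joints at [1.096, 0.053, 1.613, -0, 1.476, -0.119], TCP at [0.218, 0.586, 0.231] pointing down, gripper open.
Joint ranges: [-3.01, 3.01], [-1.01, 2.22], [0.06, 2.58], [-1.02, 4.17], [0.09, 2.62], [-3.14, 3.14]. Speed limits (rad/s): [2.57, 2.57, 3.14, 3.14, 3.14, 3.14].

## Interface

Orientations are given as a rotation vector (axis times angle).
In Python, from station import get_obs, get_image, get_calibration, finish_job gives the robot as it stands.
- The arm moves only by the tool servo_tool, never from a script. Its argument "increments" is a list of rows, each a list of 5 numbers: the opening, from 0 (shut) to 1 (fully open), then the shift along the tool's x, y, z in mm, then the turn about the tool's z in degrees. In form: [[jaw, tx, ty, tz, spin], ...]. A call has 1 to 12 rows; each row shifts and turns the commanded pose from where the row before left it, along the tool's axes as they then stand; what a row does not reach is not made up. A row lasts 1/8 s, in which the tool goes at most 62.5 mm and 10.7 degrees, less where a joint would pass 70% of its speed; a pose out of reach is approached as far as the arm can. A call is refused whole if a number of a shift passes 62.5 or a number of a turn 10.7, either way. A call with a gripper value outside its range is refused whole. The fingers move at their own pace and stop on an object; "force" is the grip in N (left out, the last holds). Time passes only in rows, so rows that do not move let the fingers close. It gives the time, the measured TCP pose, the force, the opening and the grip force at its end, in the units of the state.
- get_obs(): the state, without advancing time (a new reading comes with each control period).
- get_image(name): name is "side" or "top" or "wrist"; returns the picture (384x512x3 uint8, red, green, blue); there is no depth.
- get_calibration(name): a dict with "fx", "fy", "cx", "cy" (pixels), "dist_coeffs" ([k1, k2, p1, p2, k3] as OpenCV has them; the pictures are not rectified), "R" (3x3) and "t" (3): a world point X has camera coordinates R X + t; the wrist camera has in their place "mount" (4x4, takes a point from camera to tool coordinates, whose origin is the TCP and whose axes are the flange's). Camera axes: x right, y down, z forward; pixel columns grow to the right and rows downward; lengths in m; the calibration is good to about 2 mm. A picture is of the moment at which its call begins: read the wrist's pose just before it. get_calibration takes no time and is no camera call.
- finish_job(): hands the job in; it is judged then, once.
The state is a dict: "t": time; "q": joint angles; "dq": joint speeds; "effort": joint torques, N m; "tool_pos": TCP position; "tool_rot": TCP orientation; "contact_force": force on the tool from outside, world axes, zero at the start; "wrist_torque": the same for the moment, N m; "opening": finger opening in m; "grip_force": force on a finger pad.
Only numpy, scipy, OpenCV 4.12 (cv2) and the standard library are available. Lean on these libraries where they do the work, as an engineer would, in place of code of your own. Each camera call takes 0.05 s, during which the arm holds its last target. There are 200 camera calls.

## Task

Crank the tomato drainer clockwise (seen from above) until the basket itself turns at 20 turns per minute, keep the basket within 3 turns per minute of that for at least 6 seconds without ever spinning it faster than 30 (the tomatoes bruise), then stop it with its orange tab at the black arrow on the bowl, within 15 mm, and let go. The crank drives the basket through a slipping coupling against a drag brake, so watch the basket and not only the crank; leave the lunch box, cup and sauce bottle where they are.

Things in the scene. Friction and masses are not known exactly. Their poses are not given: they have to be found in the camera images.
- bowl: fixed teal drainer bowl, 256 mm across, 85 mm high; origin under its centre, z up: the upright axis of basket and crank. Along its +x axis a black arrow on a bracket, 141 to 190 mm from the axis, top at 98 mm, points at the basket. On its -x side, 87 to 153 mm from the axis, a fixed grey guide, top at 128 mm, holds a loose red brake block that rides on the basket's cover; leave it alone
- basket (a joint): angle of the white basket of tomatoes with its clear flat cover (276 mm across, top 98 mm up), rad, growing clockwise from above over many turns, no limit; each multiple of 2 pi: tab at the arrow. Nominal 2.4 kg, inertia about 0.020 kg m2, drag 0.003 N m s/rad plus 0.016 N m dry friction, mostly of the brake, which may be half or double that. Time constant about 0.7 s
- crank (a joint): angle of the crank relative to the basket, rad, growing clockwise from above, no limit. They share one axis, joined only by a viscous slipping coupling: nominal 0.025 N m per rad/s of relative speed, both ways. Crank angle over the table = sum of both joints. Keeping the basket at 20 turns/min takes 25 to 36 of the crank, by the brake's friction
- knob_top (a point): centre of the top of the upright black crank knob, 192 mm above the table, 65 mm from the axis. The knob is a cylinder 28 mm across, 55 mm tall, spinning freely on its pin, so a gripper can hold it from above without turning along. The grey crank arm below, 24 mm wide, has its top 135 mm above the table, the hub on the axis 139 mm
- tab (a point): point on the orange tab painted on the basket's clear cover, near its edge, 130 mm from the axis, 98 mm above the table; tab 36 mm (radially) x 26 mm
- arrow (a point): point just inside the arrow's tip where the tab should stop, 130 mm from the axis, 98 mm above the table; fixed to the bowl
- lunchbox: bystander: open teal lunch box 190 x 150 x 50 mm with food; origin at the centre of its underside
- cup: bystander: white cup, 76 mm across, 90 mm high; origin at the centre of its underside
- sauce: bystander: amber sauce bottle, 56 mm across, 150 mm high; origin at the centre of its underside

How it is judged:
By the outcome, as a careful person would: the job done as asked, in the order asked, and still so for the second after the job is handed in, with the robot touching nothing.
It also fails if it takes over 61 s, if anything falls off the work surface, if the arm or the gripper's body presses on something with over 40 N, if the wrist force passes 120 N, or if a joint passes its speed limit or range.

## Working session

There is one attempt and no reset: what is moved stays moved. The work goes in short steps, Python scripts to look and compute and a tool call to move; the robot and the scene stay as the last step left them, time stands still between calls to the robot, and variables do not carry over. Pictures are saved under pics/ and viewed, at most 10 in all, crops included, and the job is handed in when it is done.

Besides the shell and the picture viewer there is one more tool, called after "Request:" by a JSON object that holds its "fn" and its "kwargs". servo_tool: Moves the arm, as the interface text tells. Its arguments: {"type":"object","properties":{"increments":{"type":"array"},"force":{"type":"number"}},"required":["increments"]}

```bash
mkdir -p pics; ls
cat > h.py <<'E'
import numpy as np,cv2
from station import *
def ray(name,px):
    c=get_calibration(name);K=np.array([[c['fx'],0,c['cx']],[0,c['fy'],c['cy']],[0,0,1]])
    u=cv2.undistortPoints(np.array(px,float).reshape(-1,1,2),K,np.array(c['dist_coeffs'])).reshape(-1,2)
    d=np.c_[u,np.ones(len(u))]
    if 'R' in c:
        R=np.array(c['R']);t=np.array(c['t']);return -R.T@t,d@R
def onz(name,px,z):
    o,d=ray(name,px);return o+d*((z-o[2])/d[:,2])[:,None]
E
python3 - <<'E'
from h import *
a=get_image('top');b=get_image('side')
cv2.imwrite('pics/top.png',a[...,::-1]);cv2.imwrite('pics/side.png',b[...,::-1])
print(get_obs())
for n in('top','side'):
    c=get_calibration(n);print(n,-np.array(c['R']).T@np.array(c['t']))
E
```

```text
pics
{'t': 0.1, 'q': array([ 1.09597109e+00,  5.33018447e-02,  1.61416587e+00,  8.35300154e-06,
        1.47600944e+00, -1.18986738e-01]), 'dq': array([ 7.45543443e-04,  8.68887218e-05, -2.44336443e-03, -1.51903331e-03,
       -1.04923427e-03,  5.14569357e-04]), 'effort': array([ 3.52857960e-04, -3.94907570e+01, -3.71361780e+01, -1.42219969e-04,
        4.05484476e-03,  1.79424433e-05]), 'tool_pos': array([0.21746258, 0.58534017, 0.23017366]), 'tool_rot': array([-5.55907549e-01, -3.09144779e+00,  2.82631862e-03]), 'contact_force': array([ 0.5710387 , -0.89167568,  0.07174923]), 'wrist_torque': array([-0.01846832, -0.01788377, -0.0052638 ]), 'grip_force': 0.0, 'opening': 0.08516211869094284}
top [0.43849504 0.04248254 1.21731846]
side [ 0.5207236  -0.746404    0.98779418]
```

View pics/top.png

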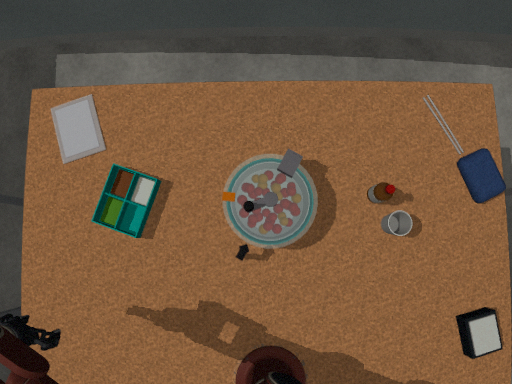

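View pics/side.png

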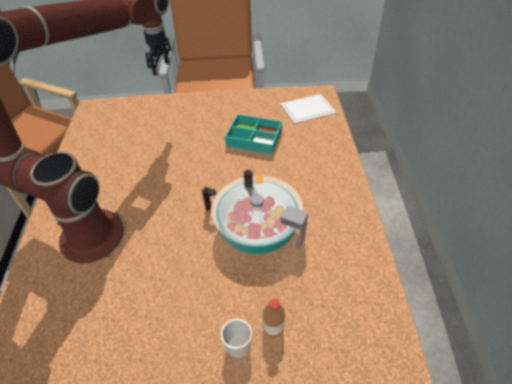

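The top view has the robot at the bottom, with +x up and +y left. The bowl is centred near (270,201), the orange tab is at (229,197), the knob at (249,206) and the arrow at (243,252). The side view shows the knob at (248,180) and the guide at (293,216).

```bash
cat >> h.py <<'E'
def blobs(img,kind,amin=8):
    h=cv2.cvtColor(img,cv2.COLOR_RGB2HSV)
    r={'orange':((8,180,150),(22,255,255)),'black':((0,0,0),(180,255,45)),'teal':((78,90,60),(98,255,255))}[kind]
    m=cv2.inRange(h,*r);n,l,s,c=cv2.connectedComponentsWithStats(m)
    return m,l,[(i,s[i,4],c[i]) for i in range(1,n) if s[i,4]>=amin]
E
python3 - <<'E'
from h import *
a=cv2.imread('pics/top.png')[...,::-1].copy();b=cv2.imread('pics/side.png')[...,::-1].copy()
for n,im,box in(('top',a,(200,140,340,275)),('side',b,(195,160,320,260))):
    for k in('orange','black','teal'):
        m,l,B=blobs(im,k)
        for i,s,c in B:
            if box[0]<c[0]<box[2] and box[1]<c[1]<box[3]:
                z={'orange':.098,'black':.192,'teal':.085}[k]
                print(n,k,s,c.round(1),onz(n,[c],z)[0].round(4),onz(n,[c],.095)[0].round(4))
m,l,B=blobs(a,'teal',3)
ys,xs=np.nonzero(m);s=(abs(xs-270)<52)&(abs(ys-201)<52)
P=onz('top',np.c_[xs,ys][s],.085)[:,:2]
A=np.c_[2*P,np.ones(len(P))];x=np.linalg.lstsq(A,(P**2).sum(1),rcond=None)[0];r=np.sqrt(x[2]+x[0]**2+x[1]**2)
print('circle',x[:2],r,s.sum())
cv2.imwrite('pics/z1.png',cv2.resize(a[145:270,205:335,::-1],None,fx=6,fy=4.8,interpolation=cv2.INTER_NEAREST))
from scipy.spatial.transform import Rotation as R
print(R.from_rotvec(get_obs()['tool_rot']).as_matrix().round(4))
E
```

```text
top orange 99 [228.  196.2] [0.5557 0.1174 0.098 ] [0.556  0.1176 0.095 ]
top black 87 [248.5 205.9] [0.5191 0.0572 0.192 ] [0.5267 0.0586 0.095 ]
top black 104 [242.2 251.7] [0.3998 0.0754 0.192 ] [0.3961 0.0785 0.095 ]
top teal 164 [249.  169.7] [0.6346 0.0558 0.085 ] [0.6328 0.0556 0.095 ]
top teal 370 [277.6 216.8] [ 0.4946 -0.0253  0.085 ] [ 0.4941 -0.0247  0.095 ]
side black 54 [206.5 198.8] [ 0.4037 -0.0397  0.192 ] [0.3894 0.0464 0.095 ]
side teal 341 [261.8 246.7] [ 0.5492 -0.1375  0.085 ] [ 0.5489 -0.1442  0.095 ]
circle [ 0.54270925 -0.00339111] 0.12227623798185647 535
[[-9.374e-01  3.484e-01 -9.000e-04]
 [ 3.484e-01  9.374e-01 -1.700e-03]
 [ 2.000e-04 -1.900e-03 -1.000e+00]]
```

View pics/z1.png

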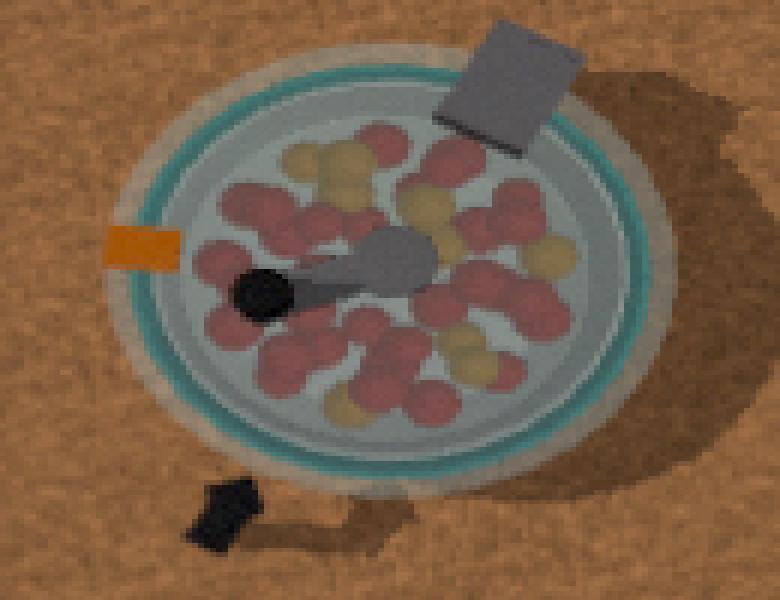

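The crop shows the hub at full-image pixel (272.5,199.6) and the cover ellipse centred at (270.3,201.1). The tab is on the left, the arrow lower left, and the guide opposite the arrow at the upper right.

Run:
```python
from h import *
a=cv2.imread('pics/top.png')[...,::-1].copy();b=cv2.imread('pics/side.png')[...,::-1].copy()
print('hub',onz('top',[[272.5,199.6]],.139),'cover',onz('top',[[270.25,201.1]],.098))
E0=[[222.5,198],[318,202],[270,153.8],[270,248.5]]
print(onz('top',E0,.098))
print('guide',onz('top',[[205+508/6,145+85/4.8]],.128))
m,l,B=blobs(b,'black')
print([(s,c) for i,s,c in B if 190<c[0]<330 and 160<c[1]<260])
cv2.imwrite('pics/z2.png',cv2.resize(b[160:260,195:320,::-1],None,fx=6,fy=6,interpolation=cv2.INTER_NEAREST))
```

```text
hub [[ 0.53985622 -0.00903654  0.139     ]] cover [[ 0.53947382 -0.00441056  0.098     ]]
[[ 0.55066906  0.13321281  0.098     ]
 [ 0.53450411 -0.14268715  0.098     ]
 [ 0.67850322 -0.00662101  0.098     ]
 [ 0.40383878 -0.00096181  0.098     ]]
guide [[ 0.64542844 -0.06073877  0.128     ]]
[(np.int32(54), array([206.51851852, 198.77777778]))]
```

View pics/z2.png

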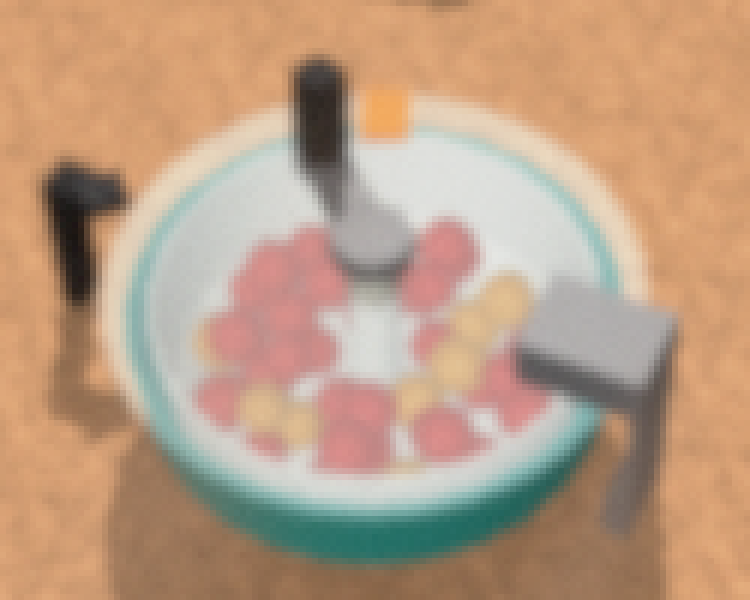

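Request:
{"fn": "servo_tool", "kwargs": {"increments": [[1,-39,-32.5,0,0],[1,-39,-32.5,0,0],[1,-39,-32.5,0,0],[1,-39,-32.5,0,0],[1,-39,-32.5,0,0],[1,-39,-32.5,0,0],[1,-39,-32.5,0,0],[1,-39,-32.5,0,0],[1,-39,-32.5,0,0],[1,-39,-32.5,0,0],[1,-39,-32.5,0,0],[1,-39,-32.5,0,0]], "force": 20}}

```text
t: 1.6
tool_pos: [0.5209, 0.0557, 0.2309]
tool_rot: [-0.556, -3.091, -0.0]
contact_force: [0.4, 0.6, 0.3]
opening: 0.0861
grip_force: 0.0
```

Run:
```python
from h import *
print('side knob',onz('side',[[248.7,171.3]],.192),'hub',onz('side',[[257,199.2]],.139))
o=get_obs();a=get_image('wrist');b=get_image('top')
cv2.imwrite('pics/w1.png',np.hstack([a,b])[...,::-1][:,:,:] if 0 else cv2.resize(np.hstack([a,b])[...,::-1],(800,300)))
print(o['t'],o['tool_pos'],o['tool_rot'],o['q'])
c=get_calibration('wrist');print(c)
```

```text
side knob [[0.52520052 0.05861617 0.192     ]] hub [[ 0.54471257 -0.00596543  0.139     ]]
1.6 [0.52085567 0.05568773 0.23085541] [-5.56158909e-01 -3.09143349e+00 -1.60677926e-04] [-3.57124862e-02 -1.91385210e-01  1.84572358e+00  1.77059854e-04
  1.48776454e+00 -1.25052511e+00]
{'fx': 330.91399421606275, 'fy': 330.91399421606275, 'cx': 259.86151500883875, 'cy': 193.55479228569243, 'dist_coeffs': array([0.00193718, 0.        , 0.        , 0.        , 0.        ]), 'mount': array([[-5.55707088e-04, -9.60260979e-01, -2.79103107e-01,
         6.99886688e-02],
       [ 9.99999843e-01, -5.13419163e-04, -2.24614529e-04,
        -2.61814465e-04],
       [ 7.23916836e-05, -2.79103188e-01,  9.60261113e-01,
        -1.42626684e-01],
       [ 0.00000000e+00,  0.00000000e+00,  0.00000000e+00,
         1.00000000e+00]])}
```

View pics/w1.png

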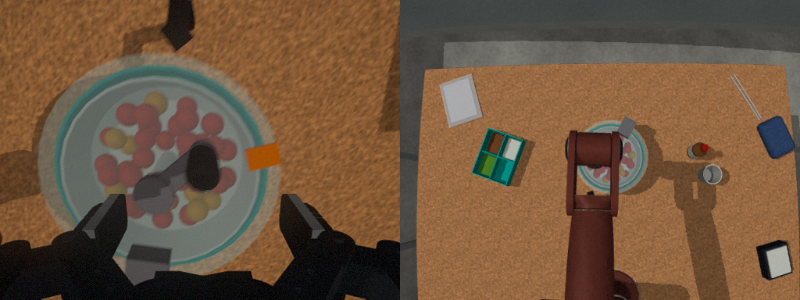

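In the wrist view (left) the knob is at zoom (203,165), between the fingers. The tab is at (263,156) and the arrow tip at (177,45). The wrist camera is good for tracking the tab, since the arm hides it from the top camera (right).

```bash
cat >> h.py <<'E'
from scipy.spatial.transform import Rotation as Rn
AX=np.array([.541,-.004])
def wz(o,px,z):
    c=get_calibration('wrist');K=np.array([[c['fx'],0,c['cx']],[0,c['fy'],c['cy']],[0,0,1]])
    u=cv2.undistortPoints(np.array(px,float).reshape(-1,1,2),K,np.array(c['dist_coeffs'])).reshape(-1,2)
    T=np.eye(4);T[:3,:3]=Rn.from_rotvec(o['tool_rot']).as_matrix();T[:3,3]=o['tool_pos'];T=T@c['mount']
    d=np.c_[u,np.ones(len(u))]@T[:3,:3].T;p=T[:3,3];return p+d*((z-p[2])/d[:,2])[:,None]
def mask(img):
    return cv2.inRange(cv2.cvtColor(img,cv2.COLOR_RGB2HSV),(8,190,120),(22,255,255))
E
python3 - <<'E'
from h import *
o=get_obs();a=get_image('wrist')
h=cv2.cvtColor(a,cv2.COLOR_RGB2HSV)
m=cv2.inRange(h,(0,0,0),(180,255,50));n,l,s,c=cv2.connectedComponentsWithStats(m)
for i in range(1,n):
    if s[i,4]>60: print('blk',s[i],c[i].round(1))
m=mask(a);n,l,s,c=cv2.connectedComponentsWithStats(m)
for i in range(1,n):
    if s[i,4]>30: print('org',s[i],c[i].round(1),wz(o,[c[i]],.098))
print(wz(o,[[260,224]],.192))
print('arrow tip',wz(o,[[177/.78125,49/.78125]],.098))
# teal ring fit
m=cv2.inRange(h,(78,80,60),(98,255,255));ys,xs=np.nonzero(m);P=wz(o,np.c_[xs,ys],.085)[:,:2]
r=np.hypot(*(P-AX).T);P=P[(r<.14)&(r>.11)]
x=np.linalg.lstsq(np.c_[2*P,np.ones(len(P))],(P**2).sum(1),rcond=None)[0];print(x[:2],np.sqrt(x[2]+x[0]**2+x[1]**2))
cv2.imwrite('pics/w2.png',cv2.resize(a[150:290,180:400,::-1],None,fx=3.5,fy=3.5))
E
```

```text
blk [ 208    0   45   61 1852] [232.5  26.9]
blk [ 242  179   46   62 2217] [264.2 210.4]
blk [191 218  30  15  77] [203.8 222.8]
blk [    0   248   512   136 33171] [254.9 341.6]
blk [167 310  56  25 664] [194.1 322.8]
org [ 318  178   46   37 1191] [340.9 196.2] [[0.55804813 0.11466441 0.098     ]]
[[0.52288923 0.05294385 0.192     ]]
arrow tip [[0.42278327 0.06291025 0.098     ]]
[ 0.5451984  -0.00583301] 0.12309613550668519
```

View pics/w2.png

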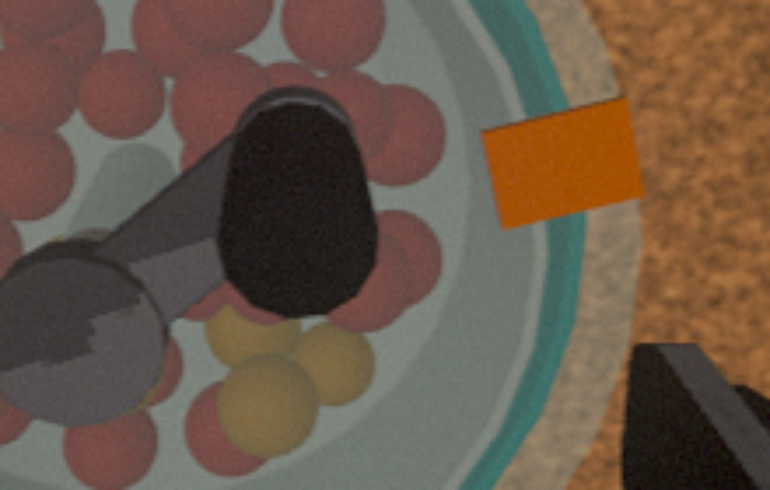

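The crop shows the knob's top circle centred at px (265,217.7) and the hub's circle at about px (202,247).

Run:
```python
from h import *
o=get_obs()
print(o['t'],wz(o,[[265.1,217.7]],.192),wz(o,[[202,247]],.139))
```

```text
1.75 [[0.51924022 0.05901668 0.192     ]] [[ 0.54328952 -0.00113483  0.139     ]]
```

Request:
{"fn": "servo_tool", "kwargs": {"increments": [[1,1.5,2,28,0],[1,0,0,28,0],[1,0,0,28,0],[0,0,0,0,0],[0,0,0,0,0],[0,0,0,0,0],[0,0,0,0,0],[0,0,0,0,0]], "force": 20}}

```text
t: 2.75
tool_pos: [0.5209, 0.0597, 0.1491]
tool_rot: [0.555, 3.089, 0.001]
contact_force: [0.7, 1.0, 5.0]
opening: 0.0272
grip_force: 22.4
```

```bash
cat > plan.py <<'E'
# plan.py C0x C0y th0 d1 d2 ... : rows from command pos (stdin file cmd.npy) along circle R=.065; degrees clockwise
import sys,json
from h import *
def plan(pos,th,steps,C,R=.065,rot=None):
    M=Rn.from_rotvec(rot).as_matrix();rows=[];p=np.array(pos[:2])
    for s in steps:
        th-=s;t=np.radians(th);q=C+R*np.array([np.cos(t),np.sin(t)])
        d=M[:2,:2].T@(q-p)*1e3;d=np.round(d*2)/2
        p=p+M[:2,:2]@d/1e3;rows.append([0,d[0],d[1],0,0])
    print(str(rows).replace('np.float64','').replace('(','').replace(')',''));return p,th
def look(cam='wrist',save=None):
    o=get_obs();a=get_image(cam);m=mask(a);n,l,s,c=cv2.connectedComponentsWithStats(m)
    C=np.array([.542,-.004]);out=[]
    for i in range(1,n):
        if s[i,4]>30:
            p=(wz(o,[c[i]],.098) if cam=='wrist' else onz(cam,[c[i]],.098))[0][:2]-C
            if .09<np.hypot(*p)<.15: out.append((int(s[i,4]),round(float(np.degrees(np.arctan2(p[1],p[0]))),1),round(float(np.hypot(*p)),3)))
    if save: cv2.imwrite(save,a[...,::-1])
    return round(o['t'],3),out
E
python3 - <<'E'
from plan import *
o=get_obs();print(o['t'],o['tool_pos'],o['contact_force'],o['opening'],o['grip_force'],o['tool_rot'])
print(look(),look('side'))
d=o['tool_pos'][:2]-np.array([.542,-.004]);th=np.degrees(np.arctan2(d[1],d[0]));print(th,np.hypot(*d))
p,t=plan(o['tool_pos'],th,[5,10,15,20]+[22.5]*8,np.array([.542,-.004]),rot=o['tool_rot']);print(p,t)
E
```

```text
2.75 [0.52092919 0.05973454 0.14910049] [0.70308383 0.98707119 5.0005512 ] 0.027239069804664125 22.43410773575306 [5.55452275e-01 3.08909557e+00 1.23814254e-03]
(2.75, [(2168, 81.5, 0.12)]) (2.8, [])
108.29402602408508 0.06712727262447489
[[0, -6.0, 1.5, 0, 0], [0, -10.0, 5.5, 0, 0], [0, -16.0, 5.0, 0, 0], [0, -22.5, -0.5, 0, 0], [0, -23.5, -10.0, 0, 0], [0, -18.0, -18.0, 0, 0], [0, -9.5, -23.5, 0, 0], [0, -0.0, -25.0, 0, 0], [0, 9.5, -23.5, 0, 0], [0, 18.0, -18.0, 0, 0], [0, 23.5, -9.5, 0, 0], [0, 25.5, -0.0, 0, 0]]
[ 0.50770322 -0.05910177] -121.70597397591492
```

Request:
{"fn": "servo_tool", "kwargs": {"increments": [[0,-6,1.5,0,0],[0,-10,5.5,0,0],[0,-16,5,0,0],[0,-22.5,-0.5,0,0],[0,-23.5,-10,0,0],[0,-18,-18,0,0],[0,-9.5,-23.5,0,0],[0,0,-25,0,0],[0,9.5,-23.5,0,0],[0,18,-18,0,0],[0,23.5,-9.5,0,0],[0,25.5,0,0,0]]}}

```text
t: 4.35
tool_pos: [0.5072, -0.0598, 0.1489]
tool_rot: [0.557, 3.088, -0.0]
contact_force: [2.4, 5.2, 5.1]
opening: 0.0274
grip_force: 22.2
```

Run:
```python
from plan import *
o=get_obs();print(o['t'],o['tool_pos'],o['contact_force'],o['opening'],o['grip_force'])
print(look(save='pics/a.png'),look('side'))
o=get_obs();print(o['tool_pos'],o['contact_force'])
p,t=plan([ 0.50770322,-0.05910177],-121.706,[22.5]*12,np.array([.542,-.004]),rot=o['tool_rot']);print(p,t)
```

```text
4.35 [ 0.50715952 -0.05980999  0.14893275] [2.44707442 5.2344113  5.07053395] 0.027418126012561918 22.212938144803047
(4.35, []) (4.4, [])
[ 0.50624721 -0.05902827  0.14912778] [-1.25127444 -0.64856735  3.60646818]
[[0, 23.0, 9.5, 0, 0], [0, 18.0, 18.0, 0, 0], [0, 10.0, 23.5, 0, 0], [0, -0.0, 25.5, 0, 0], [0, -10.0, 23.5, 0, 0], [0, -18.0, 17.5, 0, 0], [0, -23.5, 10.0, 0, 0], [0, -25.0, -0.0, 0, 0], [0, -23.5, -10.0, 0, 0], [0, -18.0, -18.0, 0, 0], [0, -9.5, -23.5, 0, 0], [0, -0.0, -25.0, 0, 0]]
[ 0.59717812 -0.03794901] -391.706
```

Request:
{"fn": "servo_tool", "kwargs": {"increments": [[0,23,9.5,0,0],[0,18,18,0,0],[0,10,23.5,0,0],[0,0,25.5,0,0],[0,-10,23.5,0,0],[0,-18,17.5,0,0],[0,-23.5,10,0,0],[0,-25,0,0,0],[0,-23.5,-10,0,0],[0,-18,-18,0,0],[0,-9.5,-23.5,0,0],[0,0,-25,0,0]]}}

```text
t: 5.95
tool_pos: [0.5947, -0.0378, 0.1485]
tool_rot: [-0.555, -3.087, -0.003]
contact_force: [-12.7, 7.8, 11.0]
opening: 0.0271
grip_force: 22.7
```

Run:
```python
from plan import *
o=get_obs();print(o['t'],o['tool_pos'],o['contact_force'],o['grip_force'])
print(look(save='pics/b.png'),look('side',save='pics/bs.png'))
a=cv2.imread('pics/b.png');b=cv2.imread('pics/bs.png');cv2.imwrite('pics/v.png',cv2.resize(np.hstack([a,b]),(800,300)))
```

```text
5.95 [ 0.59473654 -0.03776069  0.14847535] [-12.68567264   7.82892958  11.02029128] 22.67088621854782
(5.95, []) (6.0, [])
```

View pics/v.png

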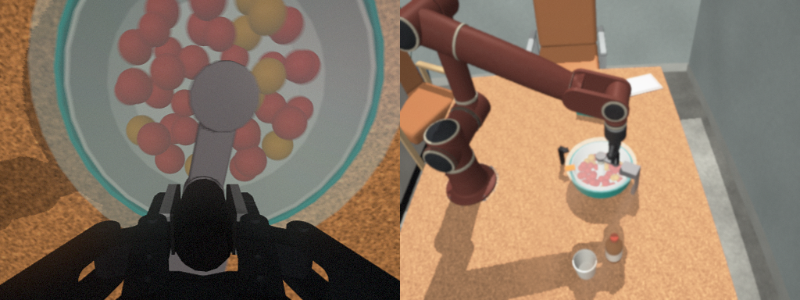

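The wrist view no longer includes the arrow edge. The side view shows the tab at about zoom (569,168), which is px (216,215), so I'll tune the mask for the side camera.

```bash
cat >> plan.py <<'E'
C=np.array([.5405,-.004]);DA=np.array([.542,-.0045])
def look(cam='side',save=None,img=None):
    o=get_obs();a=get_image(cam) if img is None else img
    if save: cv2.imwrite(save,a[...,::-1])
    h=cv2.cvtColor(a,cv2.COLOR_RGB2HSV)
    m=cv2.inRange(h,(10,150,150),(22,255,255)) if cam=='side' else mask(a)
    ys,xs=np.nonzero(m)
    if len(xs)==0:return round(o['t'],3),[]
    P=(wz(o,np.c_[xs,ys],.098) if cam=='wrist' else onz(cam,np.c_[xs,ys],.098))[:,:2]-DA
    r=np.hypot(*P.T);k=(r>.100)&(r<.140);m2=np.zeros_like(m);m2[ys[k],xs[k]]=255
    n,l,s,c=cv2.connectedComponentsWithStats(m2);out=[]
    for i in range(1,n):
        if s[i,4]>12:
            p=(wz(o,[c[i]],.098) if cam=='wrist' else onz(cam,[c[i]],.098))[0][:2]-DA
            out.append((int(s[i,4]),round(float(np.degrees(np.arctan2(p[1],p[0]))),1),round(float(np.hypot(*p)),3)))
    return round(o['t'],3),out
E
python3 - <<'E'
from plan import *
for f in('pics/bs.png','pics/side.png'):
    b=cv2.imread(f)[...,::-1].copy();print(look('side',img=b))
b=cv2.imread('pics/bs.png')[...,::-1].copy();h=cv2.cvtColor(b,cv2.COLOR_RGB2HSV)
print(h[213:217,212:220].tolist())
p,t=plan([.59717812,-.03794901],-391.706,[22.5]*12,C,rot=get_obs()['tool_rot']);print(p,t)
E
```

```text
(6.05, [])
(6.05, [(25, 83.4, 0.124)])
[[[16, 135, 247], [16, 137, 250], [17, 141, 250], [17, 143, 250], [17, 144, 250], [16, 147, 250], [16, 149, 250], [17, 145, 251]], [[16, 142, 248], [17, 148, 250], [17, 149, 250], [17, 152, 250], [17, 149, 250], [17, 149, 251], [17, 150, 250], [16, 149, 250]], [[16, 141, 247], [16, 150, 250], [16, 149, 251], [17, 150, 251], [17, 150, 250], [17, 149, 250], [17, 147, 250], [16, 148, 250]], [[15, 141, 245], [16, 149, 249], [16, 149, 250], [16, 149, 250], [16, 149, 250], [16, 149, 249], [16, 144, 249], [16, 145, 248]]]
[[0, 11.0, -24.0, 0, 0], [0, 18.0, -18.0, 0, 0], [0, 23.0, -10.0, 0, 0], [0, 25.5, 0.0, 0, 0], [0, 23.5, 10.0, 0, 0], [0, 18.0, 18.0, 0, 0], [0, 9.5, 23.0, 0, 0], [0, 0.0, 25.5, 0, 0], [0, -9.5, 23.5, 0, 0], [0, -18.0, 18.0, 0, 0], [0, -23.5, 9.5, 0, 0], [0, -25.0, 0.0, 0, 0]]
[0.57445415 0.05115753] -661.706
```

Request:
{"fn": "servo_tool", "kwargs": {"increments": [[0,11,-24,0,0],[0,18,-18,0,0],[0,23,-10,0,0],[0,25.5,0,0,0],[0,23.5,10,0,0],[0,18,18,0,0],[0,9.5,23,0,0],[0,0,25.5,0,0],[0,-9.5,23.5,0,0],[0,-18,18,0,0],[0,-23.5,9.5,0,0],[0,-25,0,0,0]]}}

```text
t: 7.55
tool_pos: [0.5749, 0.0516, 0.1489]
tool_rot: [0.553, 3.09, 0.0]
contact_force: [-3.8, -5.1, 7.4]
opening: 0.0275
grip_force: 22.4
```

```bash
sed -i 's/(10,150,150)/(10,125,232)/' plan.py
python3 - <<'E'
from plan import *
o=get_obs();print(o['t'],o['tool_pos'],o['contact_force'],o['grip_force'])
for f in('pics/bs.png','pics/side.png'):
    b=cv2.imread(f)[...,::-1].copy();print(look('side',img=b))
print(look('side',save='pics/cs.png'),look('wrist'),look('side'))
p,t=plan([.57445415,.05115753],-661.706,[22.5]*12,C,rot=o['tool_rot']);print(p,t)
E
```

```text
7.55 [0.57491473 0.0516197  0.14890576] [-3.83248624 -5.12607737  7.38677272] 22.447209879755974
(7.55, [(62, -171.7, 0.122)])
(7.55, [(46, 83.3, 0.125)])
(7.55, [(55, 5.6, 0.123)]) (7.6, [(361, -0.1, 0.115)]) (7.65, [])
[[0, -23.5, -9.5, 0, 0], [0, -18.0, -18.0, 0, 0], [0, -9.5, -23.5, 0, 0], [0, -0.0, -25.5, 0, 0], [0, 10.0, -23.5, 0, 0], [0, 17.5, -17.5, 0, 0], [0, 23.5, -10.0, 0, 0], [0, 25.5, 0.5, 0, 0], [0, 23.5, 9.5, 0, 0], [0, 18.0, 18.0, 0, 0], [0, 9.5, 23.5, 0, 0], [0, -0.0, 25.5, 0, 0]]
[0.48518626 0.03033223] -931.706
```

The basket turned 182.7° in 1.55 s, or 19.7 rpm including the camera pauses. The crank stops during each picture and slows the basket, so I'll recover speed now and then hold without looking.

Request:
{"fn": "servo_tool", "kwargs": {"increments": [[0,-23.5,-9.5,0,0],[0,-18,-18,0,0],[0,-9.5,-23.5,0,0],[0,0,-25.5,0,0],[0,10,-23.5,0,0],[0,17.5,-17.5,0,0],[0,23.5,-10,0,0],[0,25.5,0.5,0,0],[0,23.5,9.5,0,0],[0,18,18,0,0],[0,9.5,23.5,0,0],[0,0,25.5,0,0]]}}

```text
t: 9.2
tool_pos: [0.4835, 0.0313, 0.1491]
tool_rot: [0.556, 3.091, 0.001]
contact_force: [3.5, -2.1, 4.0]
opening: 0.0274
grip_force: 22.0
```

Run:
```python
from plan import *
o=get_obs();print(o['t'],o['tool_pos'],o['contact_force'])
print(look('side'))
p,t=[.48518626,.03033223],-931.706
for k in range(5):
    p,t=plan(p,t,[21.75]*12,C,rot=o['tool_rot'])
print(p,t)
```

```text
9.2 [0.48352654 0.03128328 0.14905995] [ 3.54604352 -2.13770491  3.986659  ]
(9.2, [(60, 171.6, 0.122)])
[[0, -9.5, 22.5, 0, 0], [0, -17.0, 17.5, 0, 0], [0, -22.0, 10.5, 0, 0], [0, -24.5, 1.0, 0, 0], [0, -23.5, -8.0, 0, 0], [0, -18.5, -16.0, 0, 0], [0, -11.0, -22.0, 0, 0], [0, -2.5, -24.5, 0, 0], [0, 7.0, -23.5, 0, 0], [0, 15.0, -19.5, 0, 0], [0, 21.0, -12.0, 0, 0], [0, 24.5, -4.0, 0, 0]]
[[0, 23.5, 5.5, 0, 0], [0, 20.5, 14.5, 0, 0], [0, 13.5, 20.5, 0, 0], [0, 4.5, 24.0, 0, 0], [0, -4.0, 24.0, 0, 0], [0, -13.0, 21.0, 0, 0], [0, -20.0, 14.5, 0, 0], [0, -23.5, 6.0, 0, 0], [0, -24.5, -3.0, 0, 0], [0, -21.5, -12.0, 0, 0], [0, -15.5, -19.0, 0, 0], [0, -7.5, -23.5, 0, 0]]
[[0, 2.0, -24.5, 0, 0], [0, 10.5, -22.0, 0, 0], [0, 18.5, -16.5, 0, 0], [0, 22.5, -8.5, 0, 0], [0, 25.0, 0.5, 0, 0], [0, 22.5, 9.5, 0, 0], [0, 17.5, 17.5, 0, 0], [0, 9.5, 22.5, 0, 0], [0, 1.0, 24.5, 0, 0], [0, -8.5, 23.0, 0, 0], [0, -16.5, 18.0, 0, 0], [0, -21.5, 11.0, 0, 0]]
[[0, -24.5, 2.0, 0, 0], [0, -23.5, -7.0, 0, 0], [0, -19.5, -15.0, 0, 0], [0, -12.0, -21.5, 0, 0], [0, -3.0, -24.5, 0, 0], [0, 5.5, -23.5, 0, 0], [0, 14.5, -20.0, 0, 0], [0, 20.5, -13.5, 0, 0], [0, 24.5, -4.5, 0, 0], [0, 24.0, 5.0, 0, 0], [0, 20.5, 13.0, 0, 0], [0, 14.0, 20.0, 0, 0]]
[[0, 6.0, 24.0, 0, 0], [0, -3.5, 24.0, 0, 0], [0, -12.0, 21.5, 0, 0], [0, -19.0, 15.0, 0, 0], [0, -23.5, 7.5, 0, 0], [0, -24.5, -2.5, 0, 0], [0, -22.0, -11.0, 0, 0], [0, -16.0, -18.0, 0, 0], [0, -8.5, -23.5, 0, 0], [0, 1.0, -24.5, 0, 0], [0, 9.5, -22.5, 0, 0], [0, 17.5, -17.0, 0, 0]]
[ 0.55556025 -0.06732276] -2236.706
```

```bash
cat > sim.py <<'E'
import numpy as np
from scipy.optimize import least_squares
def run(sp,f,c,w=0,th=0,I=.02,b=.003):
    # sp: list of (dur, crank deg/s); returns basket deg (clockwise) and w at each segment end
    dt=.0025;out=[]
    for d,s in sp:
        wc=np.radians(s)
        for _ in range(round(d/dt)):
            tq=c*(wc-w)-b*w
            if w==0 and abs(tq)<f: a=0
            else:
                sg=np.sign(w) if w else np.sign(tq); a=(tq-f*sg)/I
                if w and (w+a*dt)*w<0: a=-w/dt
            w+=a*dt;th+=np.degrees(w)*dt
        out.append((th,w*30/np.pi))
    return np.array(out)
E
python3 - <<'E'
from sim import *
r=lambda n,s=22.5:[(n*.125,s*8)]
seg=[(.125,40),(.125,80),(.125,120),(.125,160)]+r(8)+[(.1,0)]+r(12)+[(.05,0)]   #t=2.85..6.0
idx=[len(seg)-1]; seg+=[(.05,0)]+r(12); idx+=[len(seg)-1]; seg+=[(.15,0)]+r(12); idx+=[len(seg)-1]
meas=np.array([81.5+171.7,435.9,629.9])
g=lambda x:run(seg,x[0]*.01,x[1]*.01)[idx,0]-meas
s=least_squares(g,[1.6,2.5],diff_step=.02);print(s.x,s.fun)
for x in ([s.x[0],s.x[1]],):
  for st in (21,21.25,21.5,21.75,22.5):
    o=run(seg+[(.05,0)]+r(4,st)+r(8,st)+r(12,st)*2,x[0]*.01,x[1]*.01);print(st,o[-5:,1])
for c in (2.2,2.5,2.8):
  s=least_squares(lambda x:g([x[0],c]),[1.6],diff_step=.02);print(c,s.x,s.fun,run(seg+r(24,21.5),s.x[0]*.01,c*.01)[-1,1])
E
```

```text
[0.99937552 1.955943  ] [-0.53606418  0.81380636 -0.34405238]
21 [19.53934113 19.75805629 19.95307534 20.02908621 20.04305086]
21.25 [19.53934113 19.88276705 20.18898539 20.30833745 20.3302647 ]
21.5 [19.53934113 20.0074778  20.42489545 20.58758869 20.61747854]
21.75 [19.53934113 20.13218856 20.6608055  20.86683993 20.90469238]
22.5 [19.53934113 20.50632083 21.36853567 21.70459364 21.76633391]
2.2 [1.29997749] [ 3.02954297  2.09551049 -2.76549641] 20.270542044751465
2.5 [1.6676705] [ 6.72172522  3.31415252 -5.26177104] 19.91544100689581
2.8 [2.0352807] [ 9.91714478  4.33180768 -7.29447201] 19.628858164082065
```

Run:
```python
from plan import *
o=get_obs()
p,t=[.48518626,.03033223],-931.706
for k in range(5):
    p,t=plan(p,t,[21.25]*12,C,rot=o['tool_rot'])
print(p,t)
```

```text
[[0, -9.0, 22.0, 0, 0], [0, -16.5, 17.5, 0, 0], [0, -21.5, 10.5, 0, 0], [0, -24.0, 1.5, 0, 0], [0, -23.0, -7.0, 0, 0], [0, -19.0, -15.0, 0, 0], [0, -12.0, -20.5, 0, 0], [0, -4.0, -23.5, 0, 0], [0, 5.0, -23.5, 0, 0], [0, 13.5, -20.0, 0, 0], [0, 19.5, -14.0, 0, 0], [0, 23.0, -6.0, 0, 0]]
[[0, 24.0, 3.0, 0, 0], [0, 21.0, 11.5, 0, 0], [0, 15.5, 18.0, 0, 0], [0, 8.0, 23.0, 0, 0], [0, -1.0, 23.5, 0, 0], [0, -9.5, 22.5, 0, 0], [0, -16.5, 17.0, 0, 0], [0, -22.0, 9.5, 0, 0], [0, -24.0, 1.5, 0, 0], [0, -22.5, -7.5, 0, 0], [0, -18.5, -15.5, 0, 0], [0, -12.0, -21.0, 0, 0]]
[[0, -3.0, -23.5, 0, 0], [0, 5.5, -23.5, 0, 0], [0, 13.5, -19.5, 0, 0], [0, 19.5, -13.5, 0, 0], [0, 23.5, -5.5, 0, 0], [0, 24.0, 3.5, 0, 0], [0, 20.5, 12.0, 0, 0], [0, 15.5, 18.5, 0, 0], [0, 7.0, 22.5, 0, 0], [0, -1.0, 24.0, 0, 0], [0, -10.0, 22.0, 0, 0], [0, -17.5, 16.5, 0, 0]]
[[0, -22.0, 9.5, 0, 0], [0, -24.0, 0.5, 0, 0], [0, -22.5, -8.0, 0, 0], [0, -18.0, -15.5, 0, 0], [0, -11.5, -21.0, 0, 0], [0, -2.5, -24.0, 0, 0], [0, 6.0, -23.0, 0, 0], [0, 14.0, -19.5, 0, 0], [0, 20.0, -13.0, 0, 0], [0, 23.5, -5.0, 0, 0], [0, 23.5, 4.0, 0, 0], [0, 20.5, 12.0, 0, 0]]
[[0, 15.0, 19.0, 0, 0], [0, 7.0, 23.0, 0, 0], [0, -2.0, 24.0, 0, 0], [0, -10.5, 21.5, 0, 0], [0, -17.5, 16.5, 0, 0], [0, -22.5, 9.0, 0, 0], [0, -23.5, -0.0, 0, 0], [0, -22.5, -8.5, 0, 0], [0, -18.0, -16.0, 0, 0], [0, -10.5, -21.5, 0, 0], [0, -2.5, -24.0, 0, 0], [0, 6.5, -23.0, 0, 0]]
[ 0.5850206  -0.05140536] -2206.706
```

Request:
{"fn": "servo_tool", "kwargs": {"increments": [[0,-9,22,0,0],[0,-16.5,17.5,0,0],[0,-21.5,10.5,0,0],[0,-24,1.5,0,0],[0,-23,-7,0,0],[0,-19,-15,0,0],[0,-12,-20.5,0,0],[0,-4,-23.5,0,0],[0,5,-23.5,0,0],[0,13.5,-20,0,0],[0,19.5,-14,0,0],[0,23,-6,0,0]]}}

```text
t: 10.75
tool_pos: [0.5206, -0.0656, 0.1488]
tool_rot: [0.557, 3.089, 0.005]
contact_force: [3.2, 8.8, 7.1]
opening: 0.0274
grip_force: 22.4
```

Request:
{"fn": "servo_tool", "kwargs": {"increments": [[0,24,3,0,0],[0,21,11.5,0,0],[0,15.5,18,0,0],[0,8,23,0,0],[0,-1,23.5,0,0],[0,-9.5,22.5,0,0],[0,-16.5,17,0,0],[0,-22,9.5,0,0],[0,-24,1.5,0,0],[0,-22.5,-7.5,0,0],[0,-18.5,-15.5,0,0],[0,-12,-21,0,0]]}}

```text
t: 12.25
tool_pos: [0.6044, -0.0067, 0.1487]
tool_rot: [-0.555, -3.092, -0.0]
contact_force: [-7.0, 0.7, 8.8]
opening: 0.0274
grip_force: 22.4
```

Request:
{"fn": "servo_tool", "kwargs": {"increments": [[0,-3,-23.5,0,0],[0,5.5,-23.5,0,0],[0,13.5,-19.5,0,0],[0,19.5,-13.5,0,0],[0,23.5,-5.5,0,0],[0,24,3.5,0,0],[0,20.5,12,0,0],[0,15.5,18.5,0,0],[0,7,22.5,0,0],[0,-1,24,0,0],[0,-10,22,0,0],[0,-17.5,16.5,0,0]]}}

```text
t: 13.75
tool_pos: [0.525, 0.0607, 0.149]
tool_rot: [0.554, 3.091, 0.003]
contact_force: [-0.5, -3.2, 6.7]
opening: 0.0272
grip_force: 22.3
```

Request:
{"fn": "servo_tool", "kwargs": {"increments": [[0,-22,9.5,0,0],[0,-24,0.5,0,0],[0,-22.5,-8,0,0],[0,-18,-15.5,0,0],[0,-11.5,-21,0,0],[0,-2.5,-24,0,0],[0,6,-23,0,0],[0,14,-19.5,0,0],[0,20,-13,0,0],[0,23.5,-5,0,0],[0,23.5,4,0,0],[0,20.5,12,0,0]]}}

```text
t: 15.25
tool_pos: [0.4822, -0.035, 0.149]
tool_rot: [0.557, 3.088, 0.001]
contact_force: [5.2, 3.5, 4.9]
opening: 0.0276
grip_force: 22.1
```

Request:
{"fn": "servo_tool", "kwargs": {"increments": [[0,15,19,0,0],[0,7,23,0,0],[0,-2,24,0,0],[0,-10.5,21.5,0,0],[0,-17.5,16.5,0,0],[0,-22.5,9,0,0],[0,-23.5,0,0,0],[0,-22.5,-8.5,0,0],[0,-18,-16,0,0],[0,-10.5,-21.5,0,0],[0,-2.5,-24,0,0],[0,6.5,-23,0,0]]}}

```text
t: 16.75
tool_pos: [0.5831, -0.0513, 0.1487]
tool_rot: [-0.556, -3.091, -0.004]
contact_force: [-5.8, 6.0, 8.7]
opening: 0.0272
grip_force: 22.5
```

Run:
```python
from plan import *
o=get_obs();print(o['t'],o['tool_pos'],o['contact_force'])
print(look('side',save='pics/d.png'))
```

```text
16.75 [ 0.58313827 -0.05130172  0.14868531] [-5.84571214  6.02955932  8.68694648]
(16.75, [])
```

Run:
```python
from plan import *
o=get_obs()
p,t=[ 0.5850206,-0.05140536],-2206.706
p,t=plan(p,t,[21.25]*12,C,rot=o['tool_rot']);print(p,t)
```

```text
[[0, 14.5, -19.0, 0, 0], [0, 20.0, -12.5, 0, 0], [0, 24.0, -4.5, 0, 0], [0, 23.5, 4.0, 0, 0], [0, 20.0, 13.0, 0, 0], [0, 14.5, 19.0, 0, 0], [0, 6.5, 23.0, 0, 0], [0, -2.5, 24.0, 0, 0], [0, -10.5, 21.5, 0, 0], [0, -18.0, 16.0, 0, 0], [0, -22.5, 8.5, 0, 0], [0, -24.0, -0.5, 0, 0]]
[0.57475176 0.05116659] -2461.706
```

Request:
{"fn": "servo_tool", "kwargs": {"increments": [[0,14.5,-19,0,0],[0,20,-12.5,0,0],[0,24,-4.5,0,0],[0,23.5,4,0,0],[0,20,13,0,0],[0,14.5,19,0,0],[0,6.5,23,0,0],[0,-2.5,24,0,0],[0,-10.5,21.5,0,0],[0,-18,16,0,0],[0,-22.5,8.5,0,0],[0,-24,-0.5,0,0]]}}

```text
t: 18.3
tool_pos: [0.5744, 0.0519, 0.1489]
tool_rot: [0.553, 3.09, 0.001]
contact_force: [-2.4, -3.3, 7.1]
opening: 0.0269
grip_force: 22.5
```

Run:
```python
from plan import *
from sim import *
o=get_obs();print(o['t'],o['tool_pos'],o['contact_force'])
L=look('side',save='pics/e.png');print(L)
r=lambda n,s=22.5:[(n*.125,s*8)]
seg=[(.125,40),(.125,80),(.125,120),(.125,160)]+r(8)+[(.1,0)]+r(12)+[(.05,0)]
idx=[len(seg)-1]; seg+=[(.05,0)]+r(12); idx+=[len(seg)-1]; seg+=[(.15,0)]+r(12); idx+=[len(seg)-1]
seg+=[(.05,0)]+r(60,21.25)+[(.05,0)]+r(12,21.25);idx+=[len(seg)-1]
if L[1]:
    T=min((81.5-L[1][0][1]+360*k for k in range(8)),key=lambda v:abs(v-629.9-9.05*121));print(T,(T-629.9)/9.05/6)
    meas=np.array([253.2,435.9,629.9,T])
    s=least_squares(lambda x:run(seg,x[0]*.01,x[1]*.01)[idx,0]-meas,[1,2],diff_step=.02);print(s.x,s.fun)
    o=run(seg,*(s.x*.01));print(o[:,1])
```

```text
18.3 [0.57441826 0.0518651  0.14894873] [-2.38749514 -3.25762432  7.05395604]
(18.3, [(53, 151.5, 0.122)])
1730.0 20.259668508287287
[0.99459957 1.95221072] [-0.58537716  0.80786638 -0.28074902 -0.01447862]
[ 0.20531277  1.14339352  2.71789983  4.84515611 16.30148738 14.11332071
 20.37311975 19.02497453 17.75074073 21.0432618  17.11221995 20.92562358
 19.5471876  20.34202674 18.99558619 20.0941022 ]
```

Run:
```python
from plan import *
from sim import *
f,c=.00995,.01952
for n in range(10,20):
  for k in (4,8,12,16):
    o=run([(.05,0)]+[(.125*n,170),(.125,128),(.125,88),(.125,k*8),(2.5,0)],f,c,w=20.09*np.pi/30)
    if 345<o[-1,0]<365: print(n,k,o[-1],o[-2])
```

```text
17 4 [347.38291294   0.        ] [298.9289385  15.6700841]
17 8 [350.17432788   0.        ] [299.16675195  16.27783192]
17 12 [352.98546281   0.        ] [299.4045654   16.88557974]
17 16 [355.81523894   0.        ] [299.64237885  17.49332756]
18 4 [362.6237326   0.       ] [314.11779612  15.68249654]
```

Run:
```python
from plan import *
o=get_obs()
p,t=[.57475176,.05116659],-2461.706
p,t=plan(p,t,[21.25]*12,C,rot=o['tool_rot'])
p,t=plan(p,t,[21.25]*5+[16,11,14],C,rot=o['tool_rot']);print(p,t)
```

```text
[[0, -22.0, -9.0, 0, 0], [0, -17.5, -16.5, 0, 0], [0, -10.5, -21.5, 0, 0], [0, -1.5, -24.0, 0, 0], [0, 7.0, -22.5, 0, 0], [0, 14.5, -19.0, 0, 0], [0, 20.5, -12.0, 0, 0], [0, 24.0, -4.0, 0, 0], [0, 23.5, 5.0, 0, 0], [0, 20.0, 13.0, 0, 0], [0, 14.0, 19.5, 0, 0], [0, 6.0, 23.0, 0, 0]]
[[0, -3.0, 24.0, 0, 0], [0, -11.5, 21.0, 0, 0], [0, -18.0, 15.5, 0, 0], [0, -23.0, 8.0, 0, 0], [0, -24.0, -0.5, 0, 0], [0, -16.5, -6.5, 0, 0], [0, -10.5, -7.0, 0, 0], [0, -11.0, -11.5, 0, 0]]
[0.60306731 0.01397189] -2863.956
```

Request:
{"fn": "servo_tool", "kwargs": {"increments": [[0,-22,-9,0,0],[0,-17.5,-16.5,0,0],[0,-10.5,-21.5,0,0],[0,-1.5,-24,0,0],[0,7,-22.5,0,0],[0,14.5,-19,0,0],[0,20.5,-12,0,0],[0,24,-4,0,0],[0,23.5,5,0,0],[0,20,13,0,0],[0,14,19.5,0,0],[0,6,23,0,0]]}}

```text
t: 19.85
tool_pos: [0.4763, 0.015, 0.149]
tool_rot: [0.556, 3.09, -0.0]
contact_force: [4.8, -0.3, 3.2]
opening: 0.0272
grip_force: 22.0
```

Request:
{"fn": "servo_tool", "kwargs": {"increments": [[0,-3,24,0,0],[0,-11.5,21,0,0],[0,-18,15.5,0,0],[0,-23,8,0,0],[0,-24,-0.5,0,0],[0,-16.5,-6.5,0,0],[0,-10.5,-7,0,0],[0,-11,-11.5,0,0],[0,0,0,0,0],[0,0,0,0,0],[0,0,0,0,0],[0,0,0,0,0]]}}

```text
t: 21.35
tool_pos: [0.602, 0.0137, 0.1489]
tool_rot: [0.556, 3.09, 0.0]
contact_force: [0.3, -0.9, 5.7]
opening: 0.0275
grip_force: 22.2
```

Request:
{"fn": "servo_tool", "kwargs": {"increments": [[0,0,0,0,0],[0,0,0,0,0],[0,0,0,0,0],[0,0,0,0,0],[0,0,0,0,0],[0,0,0,0,0],[0,0,0,0,0],[0,0,0,0,0],[0,0,0,0,0],[0,0,0,0,0]]}}

```text
t: 22.6
tool_pos: [0.602, 0.0138, 0.149]
tool_rot: [0.556, 3.09, 0.0]
contact_force: [-0.6, -0.1, 6.6]
opening: 0.0274
grip_force: 22.2
```

Run:
```python
from plan import *
o=get_obs();print(o['t'],o['tool_pos'],o['contact_force'])
print(look('side',save='pics/f.png'),look('top'),look('side'))
b=cv2.imread('pics/f.png');cv2.imwrite('pics/f2.png',cv2.resize(b[160:260,195:320],None,fx=6,fy=6,interpolation=cv2.INTER_NEAREST))
```

```text
22.6 [0.60196333 0.01384708 0.14896088] [-0.61326065 -0.13633822  6.5590986 ]
(22.6, [(58, 158.7, 0.123)]) (22.65, []) (22.7, [(58, 158.7, 0.123)])
```

View pics/f2.png

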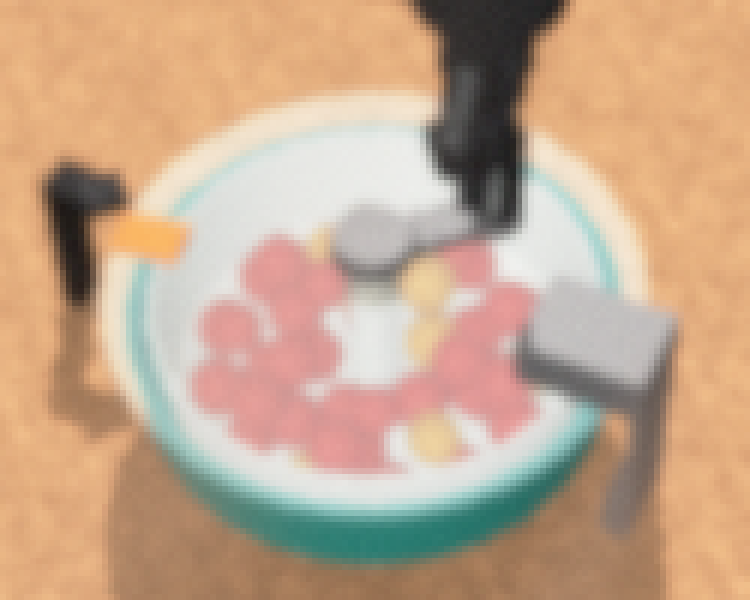

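The tab is stopped just short of the arrow, which sits above and to the left of it in the side view. I'll measure the arrow's angle in this same image and work out the nudge.

Run:
```python
from plan import *
from sim import *
P=onz('side',[[195+122/6,160+190/6],[195+60/6,160+178/6]],.096)[:,:2]-DA
print(np.degrees(np.arctan2(P[:,1],P[:,0])),np.hypot(*P.T))
a=cv2.imread('pics/top.png')[...,::-1].copy();m,l,B=blobs(a,'black')
i=[i for i,s,c in B if 235<c[0]<250 and 245<c[1]<258][0];ys,xs=np.nonzero(l==i)
P=onz('top',np.c_[xs,ys],.096)[:,:2]-DA;r=np.hypot(*P.T);an=np.degrees(np.arctan2(P[:,1],P[:,0]))
print(an.mean(),an[r<r.min()+.008].mean(),r.min(),r.max())
print(look('top',img=a),look('side',img=cv2.imread('pics/side.png')[...,::-1].copy()))
f,c=.00995,.01952
for k in (6,8,9,10,11,12,13,14):
    o=run([(.125,k*8)]*4+[(1.5,0)],f,c);print(k,o[-1])
```

```text
[148.16724677 150.65506177] [0.14753681 0.18171414]
150.36088367618856 150.51444419759204 0.14598182382253738 0.188230365420339
(22.75, [(101, 83.3, 0.122)]) (22.75, [(46, 83.3, 0.125)])
6 [2.65014179 0.        ]
8 [5.77673203 0.        ]
9 [7.55768745 0.        ]
10 [9.45647087 0.        ]
11 [11.45769831  0.        ]
12 [13.54880205  0.        ]
13 [15.71939292  0.        ]
14 [17.96079547  0.        ]
```

Run:
```python
from plan import *
o=get_obs();p,t=plan([.60306731,.01397189],-2863.956,[9.25]*4,C,rot=o['tool_rot']);print(p,t)
```

```text
[[0, -5.5, -9.0, 0, 0], [0, -4.0, -9.5, 0, 0], [0, -2.5, -10.5, 0, 0], [0, -0.5, -10.5, 0, 0]]
[ 0.60102092 -0.02740821] -2900.956
```

Request:
{"fn": "servo_tool", "kwargs": {"increments": [[0,-5.5,-9,0,0],[0,-4,-9.5,0,0],[0,-2.5,-10.5,0,0],[0,-0.5,-10.5,0,0],[0,0,0,0,0],[0,0,0,0,0],[0,0,0,0,0],[0,0,0,0,0],[0,0,0,0,0],[0,0,0,0,0]]}}

```text
t: 24.0
tool_pos: [0.5995, -0.0273, 0.1489]
tool_rot: [0.556, 3.091, 0.001]
contact_force: [-1.6, 1.3, 7.6]
opening: 0.0272
grip_force: 22.3
```

Run:
```python
from plan import *
print(look('side'));print(look('side'),look('top'))
```

```text
(24.0, [(52, 150.9, 0.122)])
(24.05, [(52, 150.9, 0.122)]) (24.1, [(52, 148.7, 0.123)])
```

Request:
{"fn": "servo_tool", "kwargs": {"increments": [[0.7,0,0,0,0],[0.7,0,0,0,0],[0.7,0,0,0,0],[0.7,0,0,0,0],[0.7,0,0,-20,0],[0.7,0,0,-30,0],[0.7,0,0,-40,0],[0.7,0,0,-40,0],[0.7,0,0,0,0],[0.7,0,0,0,0]]}}

```text
t: 25.4
tool_pos: [0.5994, -0.0276, 0.2779]
tool_rot: [0.556, 3.091, -0.0]
contact_force: [0.1, 0.6, 0.2]
opening: 0.0598
grip_force: 0.0
```

Run:
```python
from plan import *
o=get_obs();print(o['tool_pos'],o['contact_force'],o['opening'])
print(look('side',save='pics/g.png'),look('top',save='pics/gt.png'),look('wrist'))
a=cv2.imread('pics/g.png')[165:265,195:320];b=cv2.imread('pics/gt.png')[145:270,205:335]
cv2.imwrite('pics/g2.png',np.hstack([cv2.resize(a,(400,400)),cv2.resize(b,(400,400))]))
```

```text
[ 0.5994399  -0.02755684  0.27788638] [0.06985924 0.61270262 0.21891235] 0.059820554399619946
(25.4, [(53, 150.8, 0.122)]) (25.45, [(51, 148.7, 0.123)]) (25.5, [])
```

View pics/g2.png

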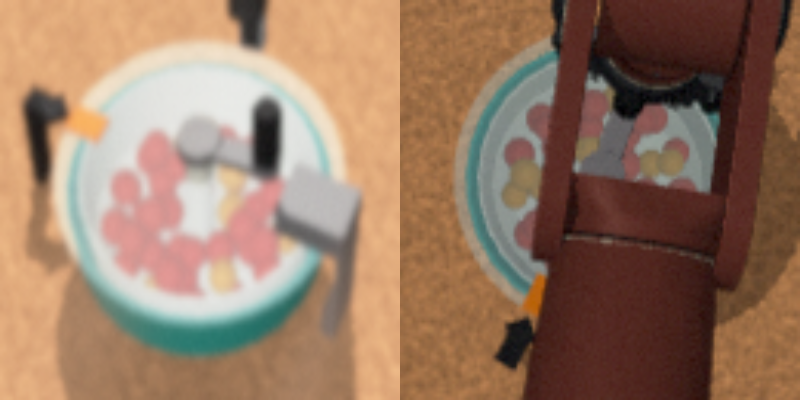

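Both views show the tab aligned with the arrow tip (the top view is partly hidden by the arm), and the gripper is clear of the knob.

```bash
python3 -c "
from station import *
print(finish_job())"
```

```text
the job is handed in; nothing more can be done
None
```

I handed the job in at about 25.6 s: the basket averaged 20.3 turns/min over about 9 s (modelled range 19.0–21.0, never near 30), stopped with its tab within about 2° (under 5 mm) of the arrow, and the knob was released with the arm clear.

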